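Set out the reagent bottles by size beside the spotting tile

ROBOT

A 6-joint arm with a two-finger parallel gripper is mounted at the origin on the work surface. World frame = base frame: x ahead of the robot, y to its left, z up, the work surface at z = 0. Lengths are in m, angles in rad, forces in N, time in s.
With the tool pointing down it reaches from about 0.275 to 1 m from the base axis. Payload 8.4 kg.
Tool frame: the origin (TCP) lies midway between the tips of the shut fingers; the grasp point (between the pads) lies env.grasp_offset behind it (env.grasp_offset is the distance from the TCP to the grasp point, in m); z points along the fingers, y is the line along which they close (so a half turn about z gives the same grasp; the last joint's range is limited). The gripper opens to 85 mm and grips with 20 to 120 N. Pads are 22 mm wide; open, the fingers measure 114 mm over their backs; the gripper's body (76 mm by 85 mm) begins 54 mm behind the grasp point. The pads swing forward as they close: fully open they stand 13 mm farther back than shut.
Start: joints at [1.19, 0.353, 1.633, -0, 1.155, -0.002], TCP at [0.231, 0.581, 0.204] pointing down, gripper open.
Joint ranges: [-2.63, 2.63], [-0.92, 2.1], [0.06, 2.66], [-1.3, 4.44], [0, 2.69], [-3.02, 3.02]. Speed limits (rad/s): [2.22, 2.22, 2.79, 3.14, 3.14, 3.14].

INTERFACE

Orientations are given as a unit quaternion [w, x, y, z].
In Python, from station import readout, cams, finish_job, env gives the robot as it stands.
- The arm moves only by the tool drive_tool, never from a script. Its argument "moves" is a list that holds one entry, the list of rows, each a list of 4 numbers: the shift along the tool's x, y, z scaled (see below), then the turn about the tool's z scaled (see below). In form: [[[dx, dy, dz, roll], ...]]. A call has 1 to 12 rows; each row shifts and turns the commanded pose from where the row before left it, along the tool's axes as they then stand; what a row does not reach is not made up. The controller multiplies each number of a shift by 30 mm and each number of a turn by 6 degrees. A row lasts 1/8 s, in which the tool goes at most 62.5 mm and 10.7 degrees, less where a joint would pass 70% of its speed; a pose out of reach is approached as far as the arm can. A call with a number of a shift or a turn outside -1 to 1 is refused whole. A call with a gripper value outside its range is refused whole. "gripper" is the opening, from 0 (shut) to 1 (fully open), set as the call begins (left out, the last holds). The fingers move at their own pace and stop on an object; the grip force is fixed at half the most. Time passes only in rows, so rows that do not move let the fingers close. It gives the time, the measured TCP pose, the force, the opening and the grip force at its end, in the units of the state.
- readout.get_obs(): the state, without advancing time (a new reading comes with each control period).
- cams.capture(name): name is "side" or "top"; returns the picture (420x560x3 uint8, blue, green, red); there is no depth.
- cams.camera_params(name): a dict with "fx", "fy", "cx", "cy" (pixels), "D" ([k1, k2, p1, p2, k3] as OpenCV has them; the pictures are not rectified), "rvec" (rotation vector, rad) and "tvec" (3), from world to camera coordinates, as OpenCV has them. Camera axes: x right, y down, z forward; pixel columns grow to the right and rows downward; lengths in m; the calibration is good to about 2 mm. A picture is of the moment at which its call begins. camera_params takes no time and is no camera call.
- finish_job(): hands the job in; it is judged then, once.
The state is a dict: "clock": time; "q": joint angles; "qvel": joint speeds; "joint_efforts": joint torques, N m; "tool_pos": TCP position; "tcp_rot": TCP orientation; "force": force on the tool from outside, world axes, zero at the start; "ft_torque": the same for the moment, N m; "grip_width": opening from 0.0 (shut) to 1.0 (fully open); "finger_force": force on a finger pad.
Only numpy, scipy, OpenCV 4.12 (cv2) and the standard library are available. Lean on these libraries where they do the work, as an engineer would, in place of code of your own. Each camera call takes 0.05 s, during which the arm holds its last target. There are 200 camera calls.

TASK

Set out the four brown reagent bottles for the next agglutination test: stand each one in the middle of its own round pad in the white spill tray, in order of size, with the smallest on the pad next to the white spotting tile and the largest at the far end by the yellow discard pot. Keep the bottles upright all the time, and leave all four standing free.

Things in the scene. Friction and masses are not known exactly. Their poses are not given: they have to be found in the camera images.
- bottle_red_mid (a point): the smallest of the four brown plastic reagent bottles, round, with a red screw cap and a paper label with a red band; 58 mm tall in all, body 32 mm across and straight up to 36 mm above its base, then a sloping shoulder and the red cap, 28 mm across and 16 mm high; loose, standing upright on the bench. The point is on its axis half-way up, 29 mm above its base; z up along the bottle
- bottle_yellow_mid (a point): the second smallest of the four brown plastic reagent bottles, round, with a yellow screw cap and a paper label with a yellow band; 76 mm tall in all, body 42 mm across and straight up to 52 mm above its base, then a sloping shoulder and the yellow cap, 36 mm across and 18 mm high; loose, standing upright on the bench. The point is on its axis half-way up, 38 mm above its base; z up along the bottle
- bottle_green_mid (a point): the second largest of the four brown plastic reagent bottles, round, with a green screw cap and a paper label with a green band; 94 mm tall in all, body 52 mm across and straight up to 68 mm above its base, then a sloping shoulder and the green cap, 44 mm across and 20 mm high; loose, standing upright on the bench. The point is on its axis half-way up, 47 mm above its base; z up along the bottle
- bottle_blue_mid (a point): the largest of the four brown plastic reagent bottles, round, with a blue screw cap and a paper label with a blue band; 112 mm tall in all, body 60 mm across and straight up to 84 mm above its base, then a sloping shoulder and the blue cap, 50 mm across and 22 mm high; loose, standing upright on the bench. The point is on its axis half-way up, 56 mm above its base; z up along the bottle
- pad1: one of four identical round dark rubber pads, 70 mm across and 2 mm thick, fixed in one straight row, centres 85 mm apart, on the floor of a long white spill tray (112 by 356 mm, rim 12 mm high; the pads run along its length); which of the four places this one has differs from start to start. Origin at the centre of the pad's underside, 5 mm above the bench, so its top is 7 mm above the bench; z up
- pad2: one of four identical round dark rubber pads, 70 mm across and 2 mm thick, fixed in one straight row, centres 85 mm apart, on the floor of a long white spill tray (112 by 356 mm, rim 12 mm high; the pads run along its length); which of the four places this one has differs from start to start. Origin at the centre of the pad's underside, 5 mm above the bench, so its top is 7 mm above the bench; z up
- pad3: one of four identical round dark rubber pads, 70 mm across and 2 mm thick, fixed in one straight row, centres 85 mm apart, on the floor of a long white spill tray (112 by 356 mm, rim 12 mm high; the pads run along its length); which of the four places this one has differs from start to start. Origin at the centre of the pad's underside, 5 mm above the bench, so its top is 7 mm above the bench; z up
- pad4: one of four identical round dark rubber pads, 70 mm across and 2 mm thick, fixed in one straight row, centres 85 mm apart, on the floor of a long white spill tray (112 by 356 mm, rim 12 mm high; the pads run along its length); which of the four places this one has differs from start to start. Origin at the centre of the pad's underside, 5 mm above the bench, so its top is 7 mm above the bench; z up
- spot_tile: white glazed spotting tile, 116 by 88 mm and 9 mm thick, with 12 shallow round wells, fixed flat on the bench in line with the row of pads, just past one end of the tray (which end differs); its centre is about 110 mm from that of the nearest pad. An open yellow discard pot, 82 mm across and 70 mm tall, stands in the same way past the other end. Origin at the centre of the tile's underside; x across the row, y along the row; z up
Things that resemble listed ones, but are neither listed nor needed, are in the scene too. Leave any turquoise look-alike of the part that bears bottle_yellow_mid alone.

How it is judged:
By the outcome, as a careful person would: the job done as asked, in the order asked, and still so for the second after the job is handed in, with the robot touching nothing.
It also fails if it takes over 106 s, if anything falls off the work surface, if the arm or the gripper's body presses on something with over 40 N, if the wrist force passes 120 N, or if a joint passes its speed limit or range.

## Working session

There is one attempt and no reset: what is moved stays moved. The work goes in short steps, Python scripts to look and compute and a tool call to move; the robot and the scene stay as the last step left them, time stands still between calls to the robot, and variables do not carry over. Pictures are saved under pics/ and viewed, at most 14 in all, crops included, and the job is handed in when it is done.

Besides the shell and the picture viewer there is one more tool, called after "Request:" by a JSON object that holds its "op" and its "data". drive_tool: Moves the arm, as the interface text tells. Its arguments: {"type":"object","properties":{"moves":{"type":"array"},"gripper":{"type":"number"}},"required":["moves"]}

```bash
mkdir -p pics
python3 - <<'E'
from station import readout, cams, env
import cv2
o=readout.get_obs(); print({k:o[k] for k in('clock','tool_pos','tcp_rot','grip_width')}, env.grasp_offset)
for n in('top','side'):
    cv2.imwrite(f'pics/{n}0.png',cams.capture(n)); print(cams.camera_params(n))
E
```

```text
{'clock': 0.0, 'tool_pos': array([0.23094403, 0.58020156, 0.2029709 ]), 'tcp_rot': array([-1.35445297e-04,  1.88281972e-01,  9.82114762e-01, -6.88697435e-04]), 'grip_width': 1.002949305513544} 0.0187
{'fx': 423.7250544860274, 'fy': 423.7250544860274, 'cx': 281.0473947570636, 'cy': 215.79930565616257, 'D': array([-0.04139378,  0.        ,  0.        ,  0.        ,  0.        ]), 'rvec': array([ 2.21256734, -2.14979464,  0.10336216]), 'tvec': array([0.0143867 , 0.54959728, 1.06429122])}
{'fx': 527.8628776825609, 'fy': 527.8628776825609, 'cx': 276.0957230183024, 'cy': 219.06967036200098, 'D': array([0.02204416, 0.        , 0.        , 0.        , 0.        ]), 'rvec': array([ 2.33210094, -0.15298267,  0.06282228]), 'tvec': array([-0.54329882,  0.1047585 ,  1.09618178])}
```

View pics/top0.png

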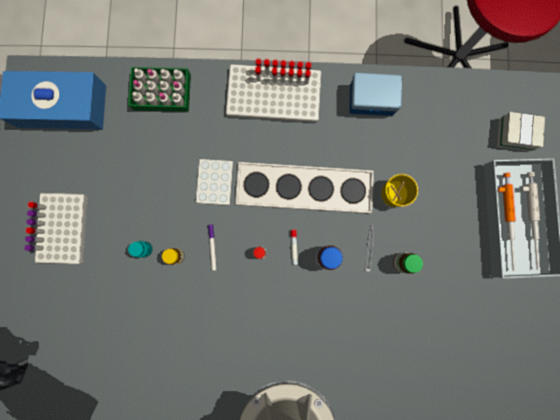

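View pics/side0.png

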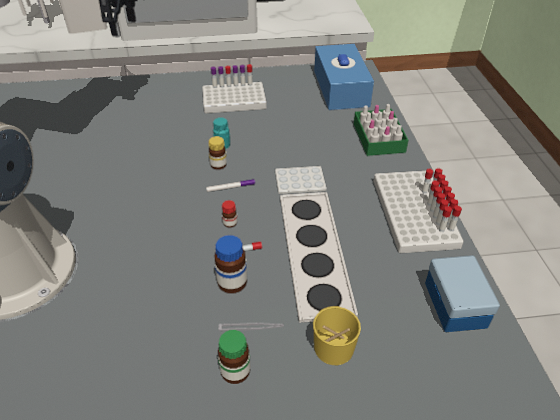

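The top view shows the caps at yellow (171,256), red (260,253), blue (331,257) and green (411,263). The pads are at (256,185), (289,187), (321,188) and (353,190), with the tile on the left at (214,182) and the pot at (401,190). The turquoise look-alike is at (139,249), next to yellow. The side view agrees.

```bash
cat > h.py <<'E'
import numpy as np, cv2
from scipy.optimize import least_squares
from station import cams, readout
P={n:cams.camera_params(n) for n in('top','side')}
def proj(n,X):
    p=P[n];K=np.array([[p['fx'],0,p['cx']],[0,p['fy'],p['cy']],[0,0,1]])
    return cv2.projectPoints(np.float64(X).reshape(-1,3),p['rvec'],p['tvec'],K,p['D'])[0][:,0]
A=np.linspace(0,2*np.pi,48,endpoint=False)
def cyl(n,x,y,r,z0,z1):
    c=np.c_[x+r*np.cos(A),y+r*np.sin(A)]
    X=np.r_[np.c_[c,0*A+z0],np.c_[c,0*A+z1]]
    m=cv2.moments(cv2.convexHull(proj(n,X).astype(np.float32))); return np.array([m['m10'],m['m01']])/m['m00'],m['m00']
def solve(obs,r,z0,z1,g):
    f=lambda s:np.concatenate([cyl(n,*s,r,z0,z1)[0]-c for n,c in obs.items()])
    s=least_squares(f,g,x_scale=.01,diff_step=1e-4); return s.x,s.fun
def blob(mask,near):
    k,l,st,ce=cv2.connectedComponentsWithStats(mask.astype(np.uint8))
    i=1+np.argmin([np.hypot(*(ce[j]-near))+(1e3 if st[j,4]<25 else 0) for j in range(1,k)])
    return ce[i],st[i,4]
HUE=dict(red=(0,8),yellow=(22,32),green=(50,75),blue=(108,125))
DIM=dict(red=(.014,.042,.058),yellow=(.018,.058,.076),green=(.022,.074,.094),blue=(.025,.090,.112))
def bottle(im,c,near,base=0.,g=(.4,0.)):
    obs={}
    for n in near:
        h=cv2.cvtColor(im[n],cv2.COLOR_BGR2HSV);a,b=HUE[c];H=h[...,0].astype(int)
        m=((H>=a)&(H<=b)|((c=='red')&(H>172)))&(h[...,1]>150)&(h[...,2]>(100 if c!='green' else 60))
        obs[n],ar=blob(m,near[n]); r,z0,z1=DIM[c]
    s,f=solve(obs,r,z0+base,z1+base,g)
    return s,f.round(1),{n:obs[n].round(1) for n in obs}
E
python3 - <<'E'
from h import *
im={n:cv2.imread(f'pics/{n}0.png') for n in P}
for c,t,s in(('yellow',(171,256),(217,146)),('red',(260,253),(229,208)),('blue',(331,257),(230,250)),('green',(411,263),(234,343))):
    print(c,*bottle(im,c,dict(top=t,side=s)), bottle(im,c,dict(top=t))[0],bottle(im,c,dict(side=s))[0])
pads=[]
for t,s in(((256,185),(307,210)),((289,187),(312,236)),((321,188),(318,265)),((353,190),(324,298))):
    obs={n:blob(im[n].max(2)<60,c)[0] for n,c in(('top',t),('side',s))}
    print([blob(im[n].max(2)<60,c)[1] for n,c in(('top',t),('side',s))],end=' ')
    x,f=solve(obs,.035,.0068,.007,(.6,0)); pads.append(x); print(x.round(4),f.round(1))
p=np.array(pads);k=np.arange(4)-1.5
m=p.mean(0);d=(k@p)/(k@k);print('row',m,d,np.hypot(*d)); d*=.085/np.hypot(*d);print(m+k[:,None]*d)
o=readout.get_obs()
from scipy.spatial.transform import Rotation as R
q=o['tcp_rot'];print(R.from_quat(q,scalar_first=True).as_matrix().round(3))
print('turq',solve({'top':np.array([139,249.]),'side':np.array([222,127.])},.018,.058,.076,(.4,.3)))
E
```

```text
yellow [0.4375766  0.29567715] [ 1.8  0.6  0.2 -3.2] {'top': array([169.5, 255.9]), 'side': array([215.8, 146.5])} [0.4387881  0.30019676] [0.4363853  0.28261432]
red [0.4530553  0.08172839] [ 0.6  0.4  0.2 -0.9] {'top': array([258.7, 252.3]), 'side': array([228.2, 206.9])} [0.45392715 0.08331693] [0.45235781 0.0789725 ]
blue [ 0.4458666 -0.0911487] [ 0.4  0.3  0.2 -0.5] {'top': array([331.1, 257.5]), 'side': array([228.7, 248. ])} [ 0.44663569 -0.09019977] [ 0.44537122 -0.09229439]
green [ 0.45058436 -0.31843908] [11.6 -4.9 -4.3 -8.2] {'top': array([412.5, 263.2]), 'side': array([246., 365.])} [ 0.43804113 -0.29015733] [ 0.45607229 -0.33399373]
[np.int32(79), np.int32(103)] [0.6289 0.0972] [ 1.2  0.3  0.1 -1.6]
[np.int32(38), np.int32(119)] [0.6331 0.019 ] [ 2.7  4.1  3.  -4.2]
[np.int32(25), np.int32(134)] [ 0.6173 -0.0284] [ 16.7  -5.1  -6.1 -17. ]
[np.int32(243), np.int32(126)] [ 0.6122 -0.1855] [-14.9  -1.7   0.4  13.4]
row [ 0.62288907 -0.02443875] [-0.00660763 -0.08953164] 0.08977513659428865
[[ 0.63227332  0.10271544]
 [ 0.62601715  0.01794598]
 [ 0.61976099 -0.06682347]
 [ 0.61350482 -0.15159293]]
[[-0.929  0.37  -0.   ]
 [ 0.37   0.929 -0.001]
 [ 0.    -0.001 -1.   ]]
turq (array([0.4547487 , 0.37361687]), array([ 1.06012845, -0.52961168, -0.75410427, -1.86317791]))
```

```bash
python3 - <<'E'
s=open('h.py').read()
s=s[:s.index('def blob')]+'''def blob(mask,near):
    mask=cv2.morphologyEx(mask.astype(np.uint8),cv2.MORPH_CLOSE,np.ones((3,3)))
    k,l,st,ce=cv2.connectedComponentsWithStats(mask)
    ys,xs=np.nonzero(l); j=np.argmin(np.hypot(xs-near[0],ys-near[1])); i=l[ys[j],xs[j]]
    c=cv2.findContours((l==i).astype(np.uint8),cv2.RETR_EXTERNAL,cv2.CHAIN_APPROX_NONE)[0]
    m=cv2.moments(np.uint8(cv2.drawContours(np.zeros_like(mask),c,-1,1,-1)),True)
    return np.array([m['m10'],m['m01']])/m['m00'],m['m00']
'''+s[s.index('HUE='):].replace("(100 if c!='green' else 60)","(60 if c in('green','blue') else 90)").replace("return s,f.round(1),{n:obs[n].round(1) for n in obs}","return s,f.round(1),ar,cyl(n,*s,r,z0+base,z1+base)[1]")
open('h.py','w').write(s)
E
python3 - <<'E'
from h import *
im={n:cv2.imread(f'pics/{n}0.png') for n in P}
for c,t,s in(('yellow',(171,256),(217,146)),('red',(260,253),(229,208)),('blue',(331,257),(230,250)),('green',(411,263),(234,343))):
    print(c,*bottle(im,c,dict(top=t,side=s)));print(*bottle(im,c,dict(top=t)),*bottle(im,c,dict(side=s)))
pads=[]
for t,s in(((256,185),(307,210)),((289,187),(312,236)),((321,188),(318,265)),((353,190),(324,298))):
    r={n:blob(im[n].max(2)<110,c) for n,c in(('top',t),('side',s))}
    x,f=solve({n:r[n][0] for n in r},.035,.0068,.007,(.6,0)); pads.append(x); print(x.round(4),f.round(1),[r[n][1] for n in r],[cyl(n,*x,.035,.0068,.007)[1] for n in r])
p=np.array(pads);k=np.arange(4)-1.5
m=p.mean(0);d=(k@p)/(k@k);print('row',m,d,np.hypot(*d)); d*=.085/np.hypot(*d);print(m+k[:,None]*d)
cv2.imwrite('pics/c.png',cv2.resize(np.hstack([im['top'][230:290,120:280],im['top'][230:290,280:440]]),None,fx=2.5,fy=2.5))
print(im['side'][330:362:4,234].tolist())
E
```

```text
yellow [0.43743179 0.29522813] [ 1.7  0.5  0.2 -3. ] 76.0 187.30098866706248
[0.43845508 0.29953147] [-0. -0.] 211.0 197.0748923823703 [0.43642945 0.28278643] [ 0. -0.] 76.0 190.16763671475928
red [0.45310359 0.08158938] [ 0.7  0.4  0.2 -0.9] 146.0 154.45437094720546
[0.45392715 0.08331693] [0. 0.] 110.0 102.94228416727856 [0.45244275 0.07859419] [ 0. -0.] 146.0 155.09625825623516
blue [ 0.44570232 -0.09070501] [ 0.6  0.4  0.2 -0.7] 554.0 607.9835539673222
[ 0.44659104 -0.08928044] [-0.  0.] 369.0 374.9472179103177 [ 0.44512992 -0.09242239] [0. 0.] 554.0 609.8073984914226
green [ 0.45058436 -0.31843908] [11.6 -4.9 -4.3 -8.2] 1.0 701.0774053877685
[ 0.43804113 -0.29015733] [-0. -0.] 252.0 305.5752335146535 [ 0.45607229 -0.33399373] [ 0. -0.] 1.0 722.0187274669297
[0.6308 0.0972] [ 0.5  0.3  0.2 -0.7] [501.0, 459.0] [552.3027132687857, 490.42783222161233]
[0.6279 0.0124] [ 0.5  0.4  0.3 -0.7] [497.0, 539.0] [552.0865014041774, 571.8588698846288]
[ 0.6249 -0.0728] [ 0.5  0.4  0.2 -0.6] [495.0, 632.0] [550.8735198287759, 673.218464192003]
[ 0.6216 -0.1566] [ 0.1  0.5  0.4 -0.2] [492.0, 694.0] [548.7346073787194, 798.4476794442162]
row [ 0.62628883 -0.02995334] [-0.00307969 -0.08464913] 0.08470513643250657
[[ 0.63092444  0.09746236]
 [ 0.62783403  0.01251856]
 [ 0.62474362 -0.07242524]
 [ 0.62165321 -0.15736904]]
[[81, 145, 62], [83, 144, 68], [83, 144, 68], [87, 145, 69], [86, 146, 69], [85, 146, 69], [71, 121, 56], [59, 104, 61]]
```

```bash
sed -i "s/h\[...,1\]>150/h[...,1]>(150 if c in('red','blue') else 105)/; s/yellow=(22,32)/yellow=(19,34)/; s/green=(50,75)/green=(48,80)/" h.py
python3 - <<'E'
from h import *
im={n:cv2.imread(f'pics/{n}0.png') for n in P}
for c,t,s in(('yellow',(171,256),(217,142)),('green',(411,263),(234,341))):
    print(c,*bottle(im,c,dict(top=t,side=s)));print(*bottle(im,c,dict(top=t)),*bottle(im,c,dict(side=s)))
h=cv2.cvtColor(im['side'],cv2.COLOR_BGR2HSV);print(h[136:156:2,217].tolist(),h[144,206:228:2].tolist())
E
```

```text
yellow [0.438381   0.29740337] [ 0.2  0.4  0.3 -0.3] 184.0 186.77362231037114
[0.43923934 0.29785083] [-0.  0.] 248.0 196.88293797301594 [0.43751205 0.29612517] [-0. -0.] 184.0 187.09645270067267
green [ 0.43734053 -0.29227168] [ 0.3  0.4  0.2 -0.3] 634.0 668.8790951152332
[ 0.43818726 -0.29144953] [0. 0.] 280.0 305.7029015093576 [ 0.43695591 -0.29276961] [0. 0.] 634.0 669.6157729420811
[[24, 111, 175], [23, 144, 204], [24, 144, 204], [24, 143, 205], [24, 148, 186], [23, 150, 179], [23, 153, 162], [23, 157, 135], [10, 147, 106], [10, 171, 61]] [[80, 6, 122], [23, 57, 135], [23, 156, 155], [23, 149, 185], [24, 145, 197], [24, 147, 193], [23, 148, 190], [23, 149, 173], [23, 158, 152], [39, 74, 138], [88, 153, 117]]
```

Request:
{"op": "drive_tool", "data": {"moves": [[[0,0,0,0.95],[0,0,0,0.95],[0,0,0,0.95],[0,0,0,0.95],[0,0,0,0.95],[0,0,0,0.95],[0,0,0,0.95],[0,0,0,0.95],[0,0,0,0.95],[0,0,0,0.95],[0,0,0,0.95],[0,0,0,0.95]]], "gripper": 1}}

```text
clock: 1.6
tool_pos: [0.231, 0.5804, 0.2033]
tcp_rot: [0.0, 0.709, 0.705, -0.0]
force: [0.7, -0.6, 0.9]
grip_width: 0.998
finger_force: 0.0
```

Request:
{"op": "drive_tool", "data": {"moves": [[[-0.5,0.4,0,0],[-1,0.7,0,0],[-1,0.7,0,0],[-1,0.7,0,0],[-1,0.7,0,0],[-1,0.7,0,0],[-1,0.7,0,0],[-1,0.7,0,0],[-1,0.7,0,0],[-1,0.7,0,0],[-1,0.7,0,0],[-1,0,0,0]]]}}

```text
clock: 3.1
tool_pos: [0.4535, 0.2331, 0.2036]
tcp_rot: [0.0, 0.707, 0.707, 0.0]
force: [0.0, -0.1, -0.0]
grip_width: 1.002
finger_force: 0.0
```

Request:
{"op": "drive_tool", "data": {"moves": [[[-1,0,0.5,0],[-1,0,1,0],[-1,0,1,0],[-1,0,0,0],[-0.7,0,0,0],[-0.4,0,0,0],[0,0,0,0],[0,0,0,0]]]}}

```text
clock: 4.1
tool_pos: [0.4523, 0.0826, 0.1288]
tcp_rot: [0.0, 0.708, 0.707, 0.0]
force: [-0.1, 0.4, -0.5]
grip_width: 0.997
finger_force: 0.0
```

Request:
{"op": "drive_tool", "data": {"moves": [[[-0.03,0.03,0.9,0],[0,0,1,0],[0,0,1,0],[0,0,0.7,0],[0,0,0.35,0],[0,0,0,0],[0,0,0,0]]]}}

```text
clock: 4.97
tool_pos: [0.4537, 0.0817, 0.0108]
tcp_rot: [0.0, 0.708, 0.707, 0.0]
force: [-0.3, -0.3, 0.9]
grip_width: 1.005
finger_force: 0.0
```

Run:
```python
from h import *
im=cams.capture('side'); im2=cams.capture('top')
cv2.imwrite('pics/g1.png',np.hstack([cv2.resize(im[140:280,150:310],None,fx=2.5,fy=2.5),cv2.resize(im2[190:330,180:340],None,fx=2.5,fy=2.5)]))
print(readout.get_obs()['tool_pos'])
```

```text
[0.45379507 0.08154788 0.01095495]
```

View pics/g1.png

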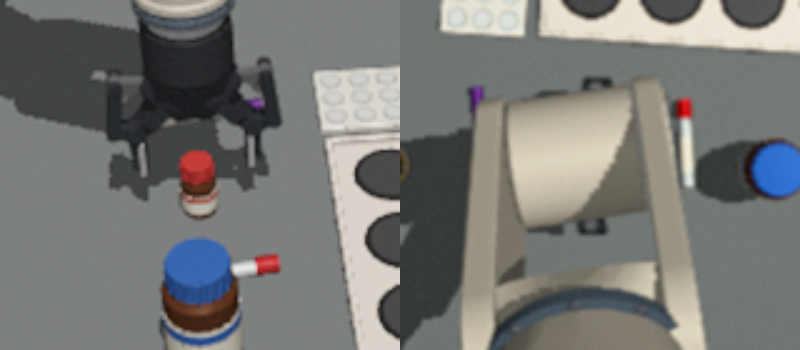

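Run:
```python
from h import *
print(proj('side',[[.4537,.0817,.024],[.4537-.0425,.0817,.024],[.4537+.0425,.0817,.024],[.4531,.0816,0],[.4531,.0816,.05]]))
im=cams.capture('side'); print(bottle({'side':im},'red',{'side':(229,208)}))
```

```text
[[229.51754052 214.57152356]
 [210.43280932 216.29666897]
 [248.46756528 212.85805508]
 [229.92133355 222.32432281]
 [228.50479913 206.03777062]]
(array([0.452621  , 0.07930116]), array([-0., -0.]), 161.0, 154.94345244939905)
```

Run:
```python
from h import *
im=cams.capture('side')
cv2.imwrite('pics/g2.png',cv2.resize(im[175:235,190:270],None,fx=9,fy=9,interpolation=cv2.INTER_NEAREST))
```

```text
(no output)
```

View pics/g2.png

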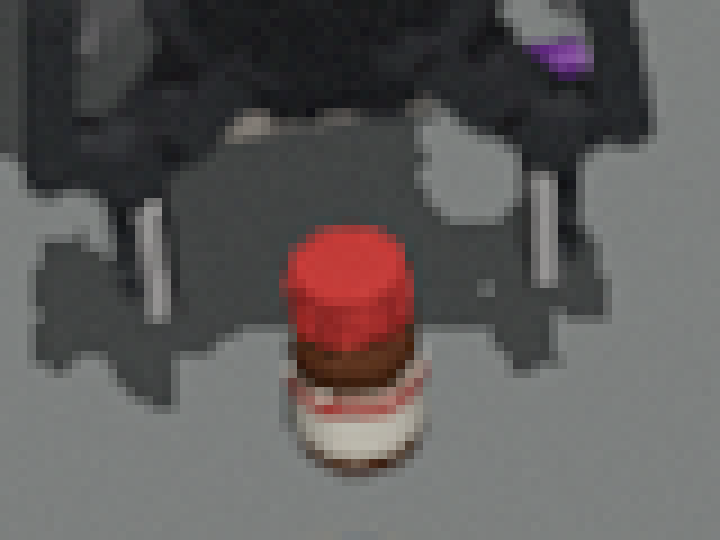

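Request:
{"op": "drive_tool", "data": {"moves": [[[0,0,0,0],[0,0,0,0],[0,0,0,0],[0,0,0,0]]], "gripper": 0.5}}

```text
clock: 5.68
tool_pos: [0.4531, 0.0814, 0.0102]
tcp_rot: [-0.0, 0.708, 0.706, -0.0]
force: [-0.1, 0.0, 0.3]
grip_width: 0.5
finger_force: 0.0
```

Run:
```python
from h import *
im=cams.capture('side')
cv2.imwrite('pics/g3.png',cv2.resize(im[175:235,190:270],None,fx=9,fy=9,interpolation=cv2.INTER_NEAREST))
print(proj('side',[[.4537+s*.02125,.0817+d,z] for z in(.011,.024) for s in(-1,1) for d in (-.011,.011)])-[190,175])
```

```text
[[30.69675392 48.01667395]
 [30.16294517 41.28756332]
 [49.69264852 46.2728343 ]
 [48.91148699 39.58958745]
 [30.26019862 43.81733367]
 [29.72787074 37.09275621]
 [49.40337989 42.07476051]
 [48.61995951 35.39635445]]
```

View pics/g3.png

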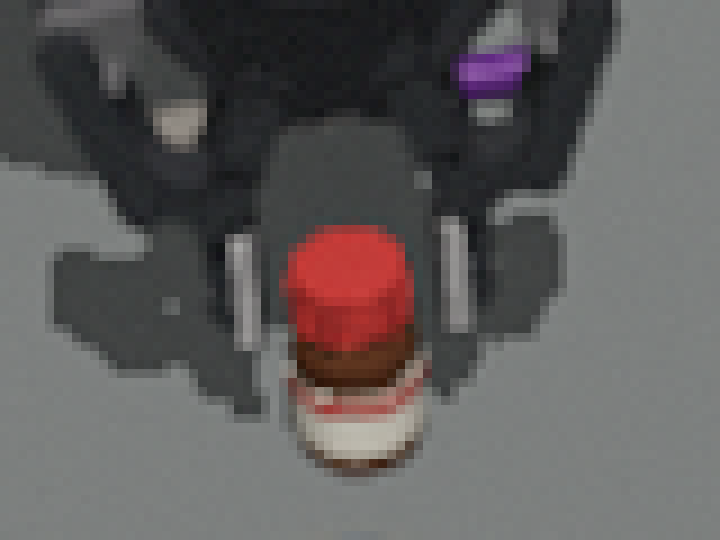

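Run:
```python
from h import *
im={n:cams.capture(n) for n in P}
x,y,z=readout.get_obs()['tool_pos']
out=[]
for n,(u,v) in(('top',(258,252)),('side',(229,200))):
    I=im[n].copy()
    I=cv2.resize(I[v-50:v+50,u-66:u+66],None,fx=6,fy=6,interpolation=cv2.INTER_CUBIC)
    for zz,c in((z,(0,255,0)),(z+.037,(0,255,255)),(z+.0727,(255,0,255)),(z+.12,(255,255,0))):
        for a,b in((.038,.0425),) if zz>z+.05 else ((.011,.0265),):
            Q=proj(n,[[x+s*b,y+t*a,zz] for s,t in((1,1),(1,-1),(-1,-1),(-1,1))])
            cv2.polylines(I,[np.int32((Q-[u-66,v-50])*6+3)],True,c,1)
    out.append(I)
cv2.imwrite('pics/g4.png',cv2.resize(np.vstack(out),(396*1,600)) if 0 else cv2.resize(np.hstack(out),(800,303)))
```

```text
(no output)
```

View pics/g4.png

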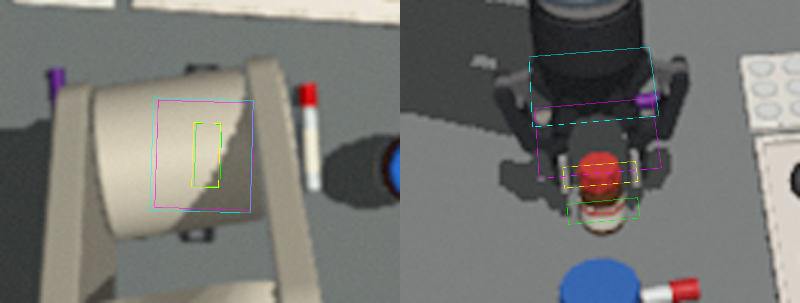

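Run:
```python
from h import *
for t,s in(((258,224.4),(255.4,173)),((257,279.6),(199.3,178)),((257.5,252),(227.4,175.5))):
    f=lambda X:np.concatenate([proj('top',X)[0]-t,proj('side',X)[0]-s])
    r=least_squares(f,[.45,.08,.08],x_scale=.01);print(r.x.round(4),r.fun.round(1))
print(readout.get_obs()['tool_pos'], readout.get_obs()['q'])
for z in(.013,.033): print(proj('side',[[.4531+.0265*s,.0705,z] for s in(-1,1)])-[190,175])
```

```text
[0.5165 0.0834 0.135 ] [-0.   0.6  0.6 -0.1]
[0.3953 0.0816 0.1357] [ 0.  -1.4 -1.3  0.1]
[0.4556 0.0825 0.1353] [ 0.  -0.4 -0.4  0. ]
[0.4531133  0.08137352 0.01015825] [ 1.74450389e-01  4.00518897e-01  2.12270793e+00 -3.27387612e-05
  6.18422025e-01  1.76276325e-01]
[[28.00618124 47.67783063]
 [51.72860605 45.50262445]]
[[27.29837121 41.17466221]
 [51.30540962 39.00208069]]
```

Request:
{"op": "drive_tool", "data": {"moves": [[[0,0,0.1,0],[0,0,0.1,0],[0,0,0.1,0],[0,0,0,0],[0,0,0,0]]]}}

```text
clock: 6.45
tool_pos: [0.4531, 0.0814, 0.0012]
tcp_rot: [-0.0, 0.708, 0.706, -0.0]
force: [0.2, 0.2, 0.4]
grip_width: 0.5
finger_force: 0.0
```

Run:
```python
from h import *
im=cams.capture('side')
cv2.imwrite('pics/g5.png',cv2.resize(im[175:235,190:270],None,fx=9,fy=9,interpolation=cv2.INTER_NEAREST))
```

```text
(no output)
```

View pics/g5.png

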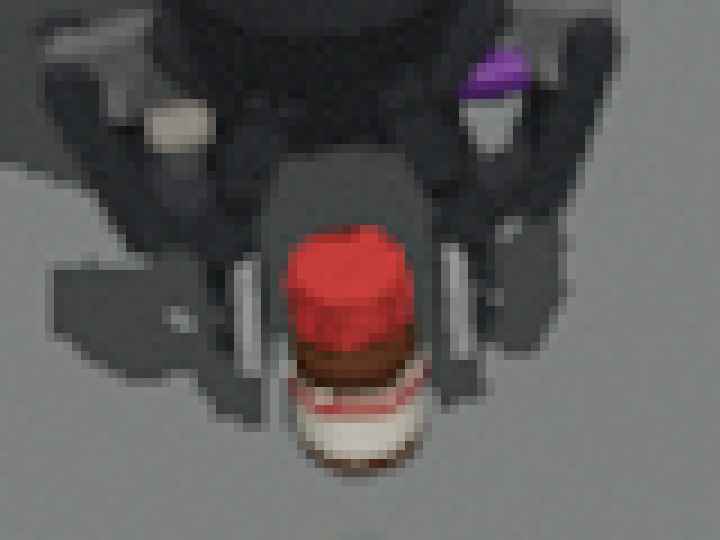

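Request:
{"op": "drive_tool", "data": {"moves": [[[0,0,0.1,0],[0,0,0.1,0],[0,0,0.1,0],[0,0,0,0]]]}}

```text
clock: 7.0
tool_pos: [0.4529, 0.0813, -0.0081]
tcp_rot: [-0.0, 0.708, 0.706, -0.0]
force: [-0.3, 0.0, 0.4]
grip_width: 0.498
finger_force: 0.0
```

Run:
```python
from h import *
im=cams.capture('side')
cv2.imwrite('pics/g6.png',cv2.resize(im[175:235,190:270],None,fx=9,fy=9,interpolation=cv2.INTER_NEAREST))
```

```text
(no output)
```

View pics/g6.png

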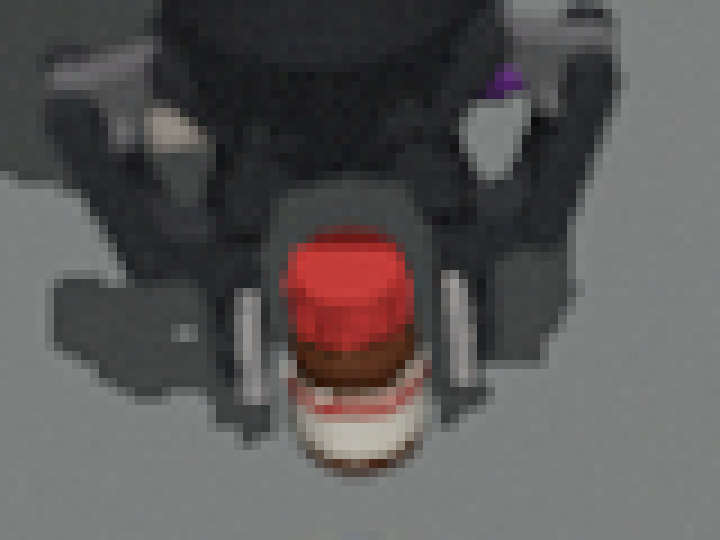

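Request:
{"op": "drive_tool", "data": {"moves": [[[0,0,0.1,0],[0,0,0,0],[0,0,0,0],[0,0,0,0],[0,0,0,0],[0,0,0,0]]], "gripper": 0}}

```text
clock: 7.8
tool_pos: [0.4535, 0.0815, -0.0096]
tcp_rot: [0.0, 0.708, 0.706, 0.0]
force: [-5.1, 0.0, 23.3]
grip_width: 0.353
finger_force: 57.4
```

Request:
{"op": "drive_tool", "data": {"moves": [[[0,0,-0.2,0],[0,0,-0.5,0],[0,0,-0.8,0],[0.03,0.4,-0.5,0],[0.1,0.7,0,0],[0.1,0.8,0,0],[0.1,0.8,0,0],[0.1,0.8,0,0],[0.1,0.8,0,0],[0,0.8,0,0],[0,0.6,0,0],[0,0.2,0,0]]]}}

```text
clock: 9.3
tool_pos: [0.631, 0.097, 0.0497]
tcp_rot: [0.0, 0.708, 0.706, 0.0]
force: [0.1, -0.2, -0.8]
grip_width: 0.348
finger_force: 59.3
```

Request:
{"op": "drive_tool", "data": {"moves": [[[0,0,0.3,0],[0,0,0.4,0],[0,0,0.2,0],[0,0,0,0],[0,0,0,0]]]}}

```text
clock: 9.93
tool_pos: [0.6302, 0.097, 0.0223]
tcp_rot: [0.0, 0.708, 0.706, 0.0]
force: [0.5, 0.3, -0.4]
grip_width: 0.35
finger_force: 59.3
```

Run:
```python
from h import *
im=cams.capture('side')
z=readout.get_obs()['tool_pos'];print(z)
print(bottle({'side':im},'red',{'side':proj('side',[z[0],z[1],z[2]+.065])[0]},base=z[2]+.0096,g=z[:2]))
cv2.imwrite('pics/g7.png',cv2.resize(im[130:250,230:390],None,fx=4,fy=4,interpolation=cv2.INTER_NEAREST))
```

```text
[0.63039861 0.09701827 0.0224958 ]
(array([0.6302174 , 0.09358232]), array([-0., -0.]), 143.0, 152.24902331922203)
```

View pics/g7.png

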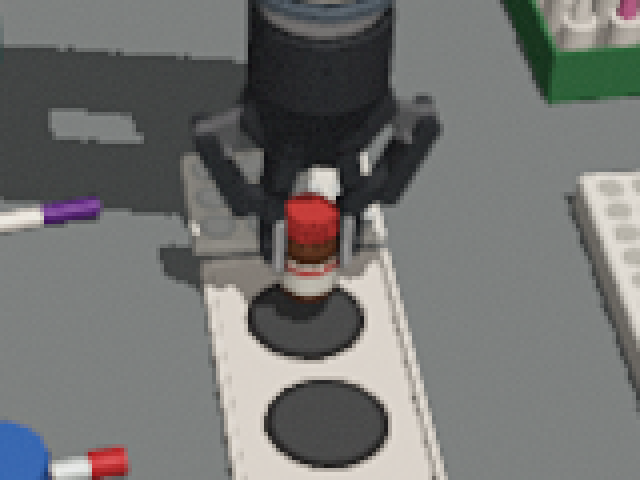

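Request:
{"op": "drive_tool", "data": {"moves": [[[0,0.02,0.3,0],[0.02,0,0.3,0],[0,0,0.15,0],[0,0,0.05,0],[0,0,0,0],[0,0,0,0]]]}}

```text
clock: 10.72
tool_pos: [0.631, 0.0976, -0.0016]
tcp_rot: [0.0, 0.708, 0.706, 0.0]
force: [0.0, -0.1, 0.3]
grip_width: 0.351
finger_force: 59.5
```

Request:
{"op": "drive_tool", "data": {"moves": [[[0,0,0.04,0],[0,0,0,0],[0,0,0,0]]]}}

```text
clock: 11.1
tool_pos: [0.6311, 0.0976, -0.0024]
tcp_rot: [0.0, 0.708, 0.706, 0.0]
force: [-1.5, -0.4, 6.3]
grip_width: 0.352
finger_force: 60.1
```

Request:
{"op": "drive_tool", "data": {"moves": [[[0,0,0,0],[0,0,0,0],[0,0,0,0],[0,0,0,0]]], "gripper": 0.7}}

```text
clock: 11.6
tool_pos: [0.6307, 0.0976, -0.0031]
tcp_rot: [-0.0, 0.708, 0.706, -0.0]
force: [-0.1, -0.6, -0.2]
grip_width: 0.701
finger_force: 0.0
```

Request:
{"op": "drive_tool", "data": {"moves": [[[0,0,-0.4,0],[0,0,-0.9,0],[0,0,-1,0],[0,0,-1,0],[0.3,-0.3,-0.7,0],[0.7,-0.6,0,0],[1,-0.9,0,0],[1,-1,0,0],[1,-1,0,0],[1,-1,0,0],[1,-1,0,0],[0.66,-0.61,0,0]]]}}

```text
clock: 13.1
tool_pos: [0.4365, 0.2989, 0.1173]
tcp_rot: [-0.0, 0.707, 0.707, -0.0]
force: [0.2, 0.4, 0.3]
grip_width: 0.698
finger_force: 0.0
```

Request:
{"op": "drive_tool", "data": {"moves": [[[0,0,0.3,0],[0,0,0.8,0],[0,0,1,0],[0,0,0.8,0],[0,0,0.3,0],[0,0,0,0]]], "gripper": 0.9}}

```text
clock: 13.85
tool_pos: [0.4387, 0.2972, 0.0206]
tcp_rot: [-0.0, 0.708, 0.706, -0.001]
force: [0.4, 0.1, -0.4]
grip_width: 0.901
finger_force: 0.0
```

Run:
```python
from h import *
im=cams.capture('side')
print(bottle({'side':im},'red',{'side':(307,192)},base=.007),bottle({'side':im},'yellow',{'side':(217,142)}))
cv2.imwrite('pics/g8.png',cv2.resize(im[90:250,170:370],None,fx=4,fy=3.75,interpolation=cv2.INTER_NEAREST))
```

```text
(array([0.62996397, 0.09445565]), array([-0.,  0.]), 133.0, 148.03944524051622) (array([0.43726064, 0.29655026]), array([0., 0.]), 190.0, 187.01203515660018)
```

View pics/g8.png

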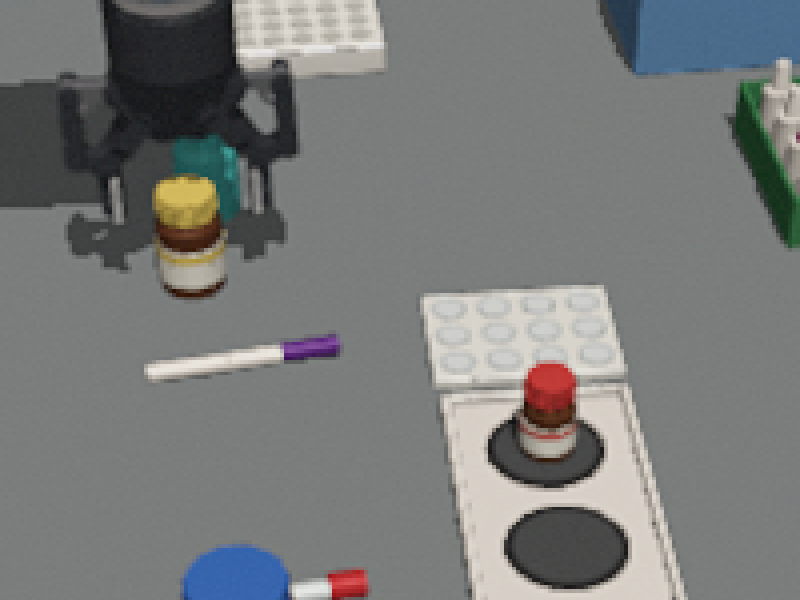

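Request:
{"op": "drive_tool", "data": {"moves": [[[0,0,0,0],[0,0,0.2,0],[0,0,0.3,0],[0,0,0.2,0],[0,0,0.08,0],[0,0,0,0]]], "gripper": 0.7}}

```text
clock: 14.65
tool_pos: [0.4386, 0.2976, -0.0027]
tcp_rot: [-0.0, 0.708, 0.706, -0.0]
force: [-0.1, 0.3, -0.4]
grip_width: 0.701
finger_force: 0.0
```

Request:
{"op": "drive_tool", "data": {"moves": [[[0,0,0,0],[0,0,0,0],[0,0,0,0],[0,0,0,0],[0,0,0,0]]], "gripper": 0}}

```text
clock: 15.28
tool_pos: [0.4389, 0.2978, -0.002]
tcp_rot: [0.0, 0.708, 0.706, 0.0]
force: [-1.7, -1.8, 5.6]
grip_width: 0.473
finger_force: 60.2
```

Request:
{"op": "drive_tool", "data": {"moves": [[[0,0,-0.2,0],[0,0,-0.6,0],[0,0,-1,0],[0,0,-0.9,0],[-0.3,0.2,-0.3,0],[-0.7,0.5,0,0],[-1,0.7,0,0],[-1,0.7,0,0],[-1,0.7,0,0],[-1,0.7,0,0],[-1,0.7,0,0],[-1,0.7,0,0]]]}}

```text
clock: 16.77
tool_pos: [0.5858, 0.0856, 0.0873]
tcp_rot: [-0.0, 0.708, 0.706, -0.0]
force: [0.6, 0.7, -1.9]
grip_width: 0.473
finger_force: 60.6
```

Request:
{"op": "drive_tool", "data": {"moves": [[[-1,0.7,0,0],[-1,0.6,0,0],[-0.5,0.1,0,0],[0,0,0,0],[0,0,0,0]]]}}

```text
clock: 17.4
tool_pos: [0.6264, 0.013, 0.0874]
tcp_rot: [-0.0, 0.708, 0.707, -0.0]
force: [-0.5, 0.3, -0.7]
grip_width: 0.473
finger_force: 60.6
```

Request:
{"op": "drive_tool", "data": {"moves": [[[-0.02,0.05,0.4,0],[0,0,0.7,0],[0,0,0.8,0],[0,0,0.5,0],[0,0,0.2,0],[0,0,0.1,0],[0,0,0,0],[0,0,0,0]]]}}

```text
clock: 18.4
tool_pos: [0.6293, 0.0118, 0.0073]
tcp_rot: [0.0, 0.708, 0.706, 0.0]
force: [-1.3, 0.3, -0.5]
grip_width: 0.472
finger_force: 60.7
```

Request:
{"op": "drive_tool", "data": {"moves": [[[0.02,-0.03,0.04,0],[0,0,0.03,0],[0,0,0,0]]]}}

```text
clock: 18.77
tool_pos: [0.6279, 0.0124, 0.005]
tcp_rot: [0.0, 0.708, 0.706, 0.0]
force: [-1.7, 0.8, 5.3]
grip_width: 0.475
finger_force: 61.2
```

Request:
{"op": "drive_tool", "data": {"moves": [[[0,0,0,0],[0,0,0,0],[0,0,0,0],[0,0,0,0]]], "gripper": 0.8}}

```text
clock: 19.27
tool_pos: [0.6279, 0.0124, 0.0044]
tcp_rot: [-0.0, 0.708, 0.706, -0.0]
force: [0.0, 0.6, 0.1]
grip_width: 0.8
finger_force: 0.0
```

Request:
{"op": "drive_tool", "data": {"moves": [[[0,0,-0.4,0],[0,0,-0.9,0],[0,0,-1,0],[0,0,-1,0],[-0.3,-0.2,-0.9,0],[-0.7,-0.5,0,0],[-1,-0.7,0,0],[-1,-0.7,0,0],[-1,-0.7,0,0],[-1,-0.7,0,0],[-1,-0.7,0,0],[-1,-0.7,0,0]]], "gripper": 0.9}}

```text
clock: 20.78
tool_pos: [0.4782, -0.1985, 0.1297]
tcp_rot: [-0.001, 0.708, 0.706, -0.0]
force: [0.5, -0.2, 1.0]
grip_width: 0.899
finger_force: 0.0
```

Request:
{"op": "drive_tool", "data": {"moves": [[[-1,-0.7,0,0],[-1,-0.6,0,0],[-0.8,-0.15,0,0],[-0.36,0,0,0],[0,0,0,0],[0,0,0,0]]]}}

```text
clock: 21.52
tool_pos: [0.4367, -0.2913, 0.1302]
tcp_rot: [-0.0, 0.708, 0.707, 0.0]
force: [0.3, -0.1, 0.6]
grip_width: 0.901
finger_force: 0.0
```

Request:
{"op": "drive_tool", "data": {"moves": [[[-0.03,0.02,0.4,0],[0,0,0.9,0],[0,0,1,0],[0,0,0.9,0],[0,0,0.4,0],[0,0,0.2,0],[0,0,0.1,0],[0,0,0,0]]]}}

```text
clock: 22.52
tool_pos: [0.4378, -0.2932, 0.014]
tcp_rot: [0.0, 0.708, 0.706, 0.0]
force: [-0.1, 0.0, 0.0]
grip_width: 0.903
finger_force: 0.0
```

Run:
```python
from h import *
im=cams.capture('side')
for c,s in(('red',(307,192)),('yellow',(313,215))): print(bottle({'side':im},c,{'side':s},base=.007)[0])
print(bottle({'side':im},'green',{'side':(234,341)}))
cv2.imwrite('pics/g9.png',cv2.resize(im[180:400,170:370],None,fx=2.7,fy=2.7,interpolation=cv2.INTER_CUBIC))
```

```text
[0.63038667 0.09470541]
[0.62744592 0.01175924]
(array([ 0.43705902, -0.29955802]), array([0., 0.]), 455.0, 678.537158742547)
```

View pics/g9.png

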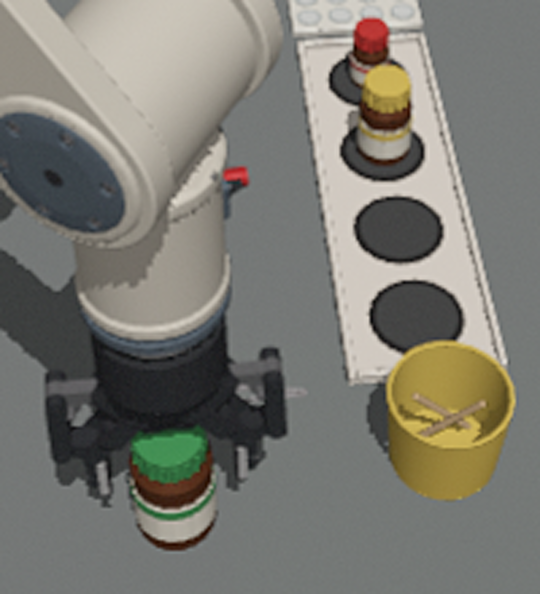

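Request:
{"op": "drive_tool", "data": {"moves": [[[0,0,0,0],[0,0,0,0],[0,0,0,0],[0,0,0,0],[0,0,0,0],[0,0,0,0]]], "gripper": 0}}

```text
clock: 23.32
tool_pos: [0.4376, -0.2932, 0.0143]
tcp_rot: [0.0, 0.708, 0.706, 0.0]
force: [-2.7, 0.9, 7.4]
grip_width: 0.595
finger_force: 61.3
```

Request:
{"op": "drive_tool", "data": {"moves": [[[0,0,-0.2,0],[0,0,-0.6,0],[0,0,-0.9,0],[0,0,-0.9,0],[0.2,0.2,-0.4,0],[0.6,0.5,0,0],[0.9,0.8,0,0],[1,0.9,0,0],[1,0.9,0,0],[1,0.9,0,0],[1,0.9,0,0],[0.9,0.7,0,0]]]}}

```text
clock: 24.82
tool_pos: [0.6126, -0.0934, 0.1029]
tcp_rot: [-0.0, 0.708, 0.707, -0.0]
force: [-0.9, -1.0, -1.2]
grip_width: 0.587
finger_force: 62.6
```

Request:
{"op": "drive_tool", "data": {"moves": [[[0.6,0.4,0,0],[0.16,0.04,0,0],[0,0,0,0],[0,0,0,0]]]}}

```text
clock: 25.32
tool_pos: [0.6243, -0.0734, 0.1034]
tcp_rot: [-0.0, 0.708, 0.706, -0.0]
force: [-0.1, -0.2, -0.9]
grip_width: 0.592
finger_force: 62.7
```

Request:
{"op": "drive_tool", "data": {"moves": [[[0.03,0.01,0.4,0],[0,0,0.7,0],[0,0,0.8,0],[0,0,0.5,0],[0,0,0.2,0],[0,0,0.08,0],[0,0,0,0],[0,0,0,0]]]}}

```text
clock: 26.32
tool_pos: [0.6259, -0.0717, 0.0238]
tcp_rot: [0.0, 0.708, 0.706, 0.0]
force: [-0.2, 1.0, -1.7]
grip_width: 0.588
finger_force: 62.7
```

Request:
{"op": "drive_tool", "data": {"moves": [[[0,0,0.04,0],[0,0,0.02,0],[0,0,0,0]]]}}

```text
clock: 26.7
tool_pos: [0.6254, -0.0716, 0.0214]
tcp_rot: [0.0, 0.708, 0.706, 0.0]
force: [-0.1, -0.6, 0.4]
grip_width: 0.589
finger_force: 62.9
```

Near contact, so I'll go slightly lower and then release.

Request:
{"op": "drive_tool", "data": {"moves": [[[-0.03,-0.02,0.04,0],[0,0,0,0],[0,0,0,0]]]}}

```text
clock: 27.08
tool_pos: [0.6254, -0.0718, 0.0213]
tcp_rot: [0.0, 0.708, 0.706, 0.001]
force: [-1.4, 4.9, 10.3]
grip_width: 0.587
finger_force: 63.8
```

Request:
{"op": "drive_tool", "data": {"moves": [[[0,0,0,0],[0,0,0,0],[0,0,0,0],[0,0,0,0]]], "gripper": 0.9}}

```text
clock: 27.58
tool_pos: [0.6247, -0.0726, 0.0199]
tcp_rot: [-0.0, 0.708, 0.706, -0.0]
force: [-0.2, 0.5, -1.1]
grip_width: 0.902
finger_force: 0.0
```

Request:
{"op": "drive_tool", "data": {"moves": [[[0,0,-0.4,0],[0,0,-0.9,0],[0,0,-1,0],[0,0,-1,0],[0,0,-0.8,0],[0,-0.5,-0.3,0],[-0.1,-0.9,0,0],[-0.1,-1,0,0],[-0.1,-1,0,0],[-0.1,-1,0,0],[-0.1,-1,0,0],[-0.1,-0.57,0,0]]], "gripper": 1}}

```text
clock: 29.08
tool_pos: [0.443, -0.0901, 0.1516]
tcp_rot: [-0.001, 0.708, 0.706, -0.0]
force: [-0.2, -0.3, -0.2]
grip_width: 1.001
finger_force: 0.0
```

Request:
{"op": "drive_tool", "data": {"moves": [[[0,0,0,0],[0,0,0.2,0]]]}}

```text
clock: 29.32
tool_pos: [0.447, -0.0904, 0.1464]
tcp_rot: [0.001, 0.708, 0.706, 0.001]
force: [-0.6, -0.5, 0.1]
grip_width: 1.003
finger_force: 0.0
```

Run:
```python
from h import *
im=cams.capture('side')
print(bottle({'side':im},'blue',{'side':(229,248)}))
for c,s in(('yellow',(313,215)),('green',(318,238))): print(bottle({'side':im},c,{'side':s},base=.007))
cv2.imwrite('pics/g10.png',cv2.resize(im[130:330,170:370],None,fx=2.7,fy=2.7,interpolation=cv2.INTER_CUBIC))
```

```text
(array([ 0.44529678, -0.09193795]), array([ 0., -0.]), 566.0, 609.2912428008858)
(array([0.62744592, 0.01175924]), array([0., 0.]), 267.0, 263.8048870207276)
(array([ 0.62460355, -0.07148275]), array([0., 0.]), 415.0, 439.44505027798004)
```

View pics/g10.png

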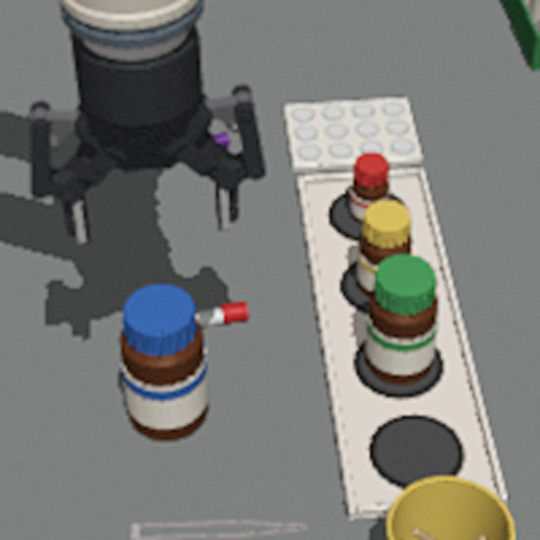

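Request:
{"op": "drive_tool", "data": {"moves": [[[0,-0.02,0.4,0],[0,0,0.9,0],[0,0,1,0],[0,0,0.8,0],[0,0,0.4,0],[0,0,0.2,0],[0,0,0.1,0],[0,0,0,0],[0,0,0,0]]]}}

```text
clock: 30.5
tool_pos: [0.4455, -0.0903, 0.0326]
tcp_rot: [0.0, 0.708, 0.706, 0.0]
force: [-0.1, -0.4, 0.3]
grip_width: 1.0
finger_force: 0.0
```

Request:
{"op": "drive_tool", "data": {"moves": [[[0,0,0,0],[0,0,0,0],[0,0,0,0],[0,0,0,0],[0,0,0,0],[0,0,0,0]]], "gripper": 0}}

```text
clock: 31.25
tool_pos: [0.4455, -0.0902, 0.0328]
tcp_rot: [0.0, 0.708, 0.706, 0.0]
force: [-1.1, 0.8, 9.2]
grip_width: 0.68
finger_force: 62.4
```

Request:
{"op": "drive_tool", "data": {"moves": [[[0,0,-0.2,0],[0,0,-0.6,0],[0,0,-0.9,0],[-0.2,0,-0.6,0],[-0.5,0.3,-0.2,0],[-0.5,0.6,0,0],[-0.5,0.9,0,0],[-0.4,1,0,0],[-0.14,1,0,0],[0,1,0,0],[0,0.8,0,0],[0,0.27,0,0]]]}}

```text
clock: 32.75
tool_pos: [0.622, -0.1584, 0.1059]
tcp_rot: [-0.0, 0.708, 0.706, -0.0]
force: [-0.3, -0.0, -4.7]
grip_width: 0.681
finger_force: 65.5
```

Request:
{"op": "drive_tool", "data": {"moves": [[[0,0,0,0],[0,0,0.2,0],[0,0,0.2,0],[0,0,0,0]]]}}

```text
clock: 33.25
tool_pos: [0.6201, -0.1576, 0.0944]
tcp_rot: [-0.001, 0.708, 0.706, -0.0]
force: [-0.5, -0.1, -3.6]
grip_width: 0.677
finger_force: 65.5
```

Request:
{"op": "drive_tool", "data": {"moves": [[[0,0.02,0.3,0],[0,0,0.6,0],[0,0,0.5,0],[0,0,0.25,0],[0,0,0.1,0],[0,0,0,0],[0,0,0,0]]]}}

```text
clock: 34.12
tool_pos: [0.622, -0.1578, 0.0431]
tcp_rot: [0.0, 0.708, 0.706, 0.0]
force: [-0.6, -0.0, -3.1]
grip_width: 0.68
finger_force: 65.5
```

Request:
{"op": "drive_tool", "data": {"moves": [[[0,0,0.04,0],[0,0,0.02,0],[0,0,0,0]]]}}

```text
clock: 34.5
tool_pos: [0.6216, -0.1577, 0.0408]
tcp_rot: [0.0, 0.708, 0.706, 0.0]
force: [0.2, -0.1, -3.6]
grip_width: 0.678
finger_force: 65.5
```

Request:
{"op": "drive_tool", "data": {"moves": [[[0,0,0.04,0],[0,0,0.02,0],[0,0,0,0]]]}}

```text
clock: 34.88
tool_pos: [0.6218, -0.1578, 0.0399]
tcp_rot: [0.0, 0.708, 0.706, 0.0]
force: [-2.4, 0.8, 6.2]
grip_width: 0.679
finger_force: 66.7
```

Touching the pad, so I release, rise and back away.

Request:
{"op": "drive_tool", "data": {"moves": [[[0,0,0,0],[0,0,0,0],[0,0,0,0],[0,0,0,0]]], "gripper": 1}}

```text
clock: 35.38
tool_pos: [0.6216, -0.1577, 0.0389]
tcp_rot: [0.0, 0.708, 0.706, 0.0]
force: [0.1, -0.5, -0.7]
grip_width: 1.004
finger_force: 0.0
```

Request:
{"op": "drive_tool", "data": {"moves": [[[0,0,-0.3,0],[0,0,-0.8,0],[0,0,-1,0],[0,0,-1,0],[0,0,-1,0],[0,0,-0.5,0],[0,-0.6,0,0],[0,-1,0,0],[0,-1,0,0],[0,-1,0,0],[0,-1,0,0],[0,-0.5,0,0]]]}}

```text
clock: 36.88
tool_pos: [0.4671, -0.1573, 0.1768]
tcp_rot: [-0.0, 0.708, 0.706, -0.0]
force: [0.3, 0.1, 0.7]
grip_width: 1.001
finger_force: 0.0
```

Run:
```python
from h import *
im={n:cams.capture(n) for n in P}
T=dict(red=(.6309,.0975),yellow=(.6278,.0125),green=(.6247,-.0724),blue=(.6217,-.1574))
for c,t in T.items():
    near={n:proj(n,[*t,DIM[c][2]])[0] for n in P}
    r=bottle(im,c,near,base=.007,g=t); print(c,(1000*(r[0]-t)).round(1),r[1])
cv2.imwrite('pics/end.png',np.hstack([im['side'][120:370,170:400],im['top'][130:380,170:450]]))
```

```text
red [ 0.4 -0. ] [ 0.6  0.5  0.4 -1. ]
yellow [0.4 0.4] [ 0.3  0.3  0.2 -0.4]
green [0.7 2.6] [ 0.5  0.3  0.2 -0.7]
blue [ 0.3 -1. ] [ 0.5  0.3  0.1 -0.6]
```

View pics/end.png

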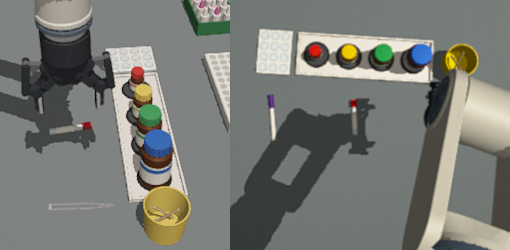

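The final picture shows all four bottles upright on their pads, running red, yellow, green, blue from the tile to the pot. Each is within 3 mm of its pad centre and the gripper is clear.

```bash
python3 -c "
from station import finish_job; print(finish_job())"
```

```text
the job is handed in; nothing more can be done
None
```

The job is handed in: all four bottles stand upright and free on their own pads, smallest (red) by the spotting tile to largest (blue) by the yellow pot, each within about 3 mm of its pad centre by camera, at about 37 s on the robot's clock.

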